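Bed a batten along the angle irons of a bench jig

ROBOT

A 6-joint arm with a two-finger parallel gripper is mounted at the origin on the work surface. World frame = base frame: x ahead of the robot, y to its left, z up, the work surface at z = 0. Lengths are in m, angles in degrees, forces in N, time in s.
With the tool pointing down it reaches from about 0.275 to 1 m from the base axis. Payload 8.4 kg.
Tool frame: the origin (TCP) lies at the very end of the fingers, on their centre line; the grasp point (between the pads) lies 19 mm behind it; z points along the fingers, y is the line along which they close (so a half turn about z gives the same grasp; the last joint's range is limited). The gripper opens to 85 mm and grips with 20 to 120 N. Pads are 22 mm wide; open, the fingers measure 114 mm over their backs; the gripper's body (76 mm by 85 mm) begins 54 mm behind the grasp point. The pads swing forward as they close: fully open they stand 13 mm farther back than shut.
Start: joints at [66.555, 20.225, 93.587, -0, 66.188, -0.138], TCP at [0.247, 0.574, 0.231] pointing down, gripper open.
Joint ranges: [-150.9, 150.9], [-52.94, 120.26], [3.33, 152.33], [-74.26, 254.26], [0, 154.13], [-172.89, 172.89]. Speed limits (degrees/s): [127.2, 127.2, 159.86, 180, 180, 180].

INTERFACE

Orientations are given as a 3x3 rotation matrix whose columns are the frame's x, y, z axes.
In Python, from station import sense, grab_frame, camera_model, hand_in, trace gives the robot as it stands.
- The arm moves only by the tool move_arm, never from a script. Its argument "commands" is a list of rows, each an object with "travel": the shift along the tool's x, y, z in units of 25 mm (1.0 is 25 mm), a list of three; "rot": the turn, a rotation vector about the tool's x, y, z in rad, a list of three; "gripper": the opening, from 0 (shut) to 1 (fully open). In form: [{"travel": [tx, ty, tz], "rot": [wx, wy, wz], "gripper": gripper}, ...]. A call has exactly 8 rows; each row shifts and turns the commanded pose from where the row before left it, along the tool's axes as they then stand; what a row does not reach is not made up. A row lasts 1/8 s, in which the tool goes at most 62.5 mm and 10.7 degrees, less where a joint would pass 70% of its speed; a pose out of reach is approached as far as the arm can. A call is refused whole if a number of a shift passes 1 or a number of a turn 0.188, either way. A call with a gripper value outside its range is refused whole. The fingers move at their own pace and stop on an object; "force" is the grip in N (left out, the last holds). Time passes only in rows, so rows that do not move let the fingers close, or fill a call up. It gives the time, the measured TCP pose, the force, the opening and the grip force at its end, in the units of the state.
- sense(): the state, without advancing time (a new reading comes with each control period).
- grab_frame(name): name is "side" or "top"; returns the picture (420x560x3 uint8, red, green, blue); there is no depth.
- camera_model(name): a dict with "fx", "fy", "cx", "cy" (pixels), "R" (3x3) and "t" (3): a world point X has camera coordinates R X + t. Camera axes: x right, y down, z forward; pixel columns grow to the right and rows downward; lengths in m; the calibration is good to about 2 mm. A picture is of the moment at which its call begins. camera_model takes no time and is no camera call.
- hand_in(): hands the job in; it is judged then, once.
Trained networks look in the newest picture that a camera, given by its name, has taken for a name from the list of things; names that differ only in an ending like _2 or _b are one class to them, and where a whole thing is asked for, a point or a joint stands for the part that bears it (a point fixed in the world has none). Each returns a list of dicts, best first, with "confidence" (0 to 1); they miss things now and then, are a little off and sometimes report something else, mostly with a low value. They report only what shows in the picture. A call takes as long as a camera call. They do not tell look-alikes from the thing itself.
- trace(label, camera): "region" (420x560 bool, what is visible of it) and "extent" ([left, top, right, bottom] in pixels, round what is visible of it).
The state is a dict: "time": time; "joints": joint angles; "qvel": joint speeds; "joint_efforts": joint torques, N m; "ee_pos": TCP position; "tool_rot": TCP orientation; "ft_force": force on the tool from outside, world axes, zero at the start; "ft_torque": the same for the moment, N m; "opening": finger opening in m; "grip_force": force on a finger pad.
Only numpy, scipy, OpenCV 4.12 (cv2) and the standard library are available. Lean on these libraries where they do the work, as an engineer would, in place of code of your own. Each camera call takes 0.05 s, during which the arm holds its last target. There are 200 camera calls.

TASK

Push the long wooden batten across the bench to the two angle irons and bed it parallel against both: keep it flat on the bench, press it home first over the left iron alone, then over the right iron alone, each for half a second with about 12 N, never letting it bear on the irons or the stop with more than 20 N. Then push it by its end along the irons, gently, until its other end meets the wooden stop block, and leave it there flush along both irons, without disturbing the tin, churn, pot or hammer.

Things in the scene. Friction and masses are not known exactly. Their poses are not given: they have to be found in the camera images.
- batten: loose straight pale wooden batten, 300 mm long, 45 mm wide, 30 mm high, lying flat on the bench, 0.17 to 0.35 kg, waxed smooth (friction about 0.3): dragging it takes 0.5 to 1.5 N. Origin: centre of its underside. Own y along its length (+y towards the robot's left end), own x across its width towards the irons, z up
- batten_left (a point): point on the batten: the left (+y) end of its long side that faces the irons, at half height (15 mm up)
- batten_right (a point): point on the batten: the right (-y) end of its long side that faces the irons, at half height (15 mm up)
- jig: fixed jig of two rigid dark steel angle irons in one line. Origin: on the bench, midway between the irons, on the line of their upright faces. x points square into the irons, away from the robot; y along them to the robot's left; the faces lie at jig x = 0. When bedded, the batten's iron-side points are at jig x = 0 and its centre at jig x = -22.5 mm
- iron_left: left angle iron, fixed: 270 mm long, upright leg 32 mm high and 5 mm thick, its foot lying on the far side; covers jig y from +10 to +280 mm. Origin: on the bench, middle of its front face; axes as the jig
- iron_right: right angle iron, the same, covers jig y from -280 to -10 mm
- stop: dark wooden stop block fixed to the bench in front of one end of the irons (left or right), 45 mm (x) by 50 mm (y) by 34 mm high. Origin: centre of its underside; axes as the jig, centre at jig x = -22.5 mm. The batten's centre is 175 mm from the stop's centre when they touch
- tin: bystander: small loose steel tin, 40 mm diameter, 35 mm high, at the end of the irons away from the stop, origin: centre of underside; leave alone
- churn: bystander: loose upright wooden butter churn, 150 mm diameter at the foot, 330 mm high with its stick, off one end of the irons, to the left or right, origin: centre of underside; leave alone
- pot: bystander: loose aluminium pot, 130 mm diameter, 120 mm high, off the other end of the irons, origin: centre of underside; leave alone
- hammer: bystander: loose hammer 260 mm long lying on the left of the bench, near the robot; leave alone
There are look-alikes about, which are no part of the job. Of the things shaped like the stop, the wooden one is meant.

How it is judged:
By the outcome, as a careful person would: the job done as asked, in the order asked, and still so for the second after the job is handed in, with the robot touching nothing.
It also fails if it takes over 72 s, if anything falls off the work surface, if the arm or the gripper's body presses on something with over 40 N, if the wrist force passes 120 N, or if a joint passes its speed limit or range.

## Working session

There is one attempt and no reset: what is moved stays moved. The work goes in short steps, Python scripts to look and compute and a tool call to move; the robot and the scene stay as the last step left them, time stands still between calls to the robot, and variables do not carry over. Pictures are saved under pics/ and viewed, at most 10 in all, crops included, and the job is handed in when it is done.

Besides the shell and the picture viewer there is one more tool, called as name(argument=value, ...) on one line, values as JSON. move_arm: Moves the arm, as the interface text tells. Its arguments: {"type":"object","properties":{"commands":{"type":"array","items":{"type":"object","properties":{"travel":{"type":"array","items":{"type":"number"}},"rot":{"type":"array","items":{"type":"number"}},"gripper":{"type":"number"}}}},"force":{"type":"number"}},"required":["commands"]}

```bash
mkdir -p pics; ls
python3 - <<'E'
from station import *
import cv2,numpy as np
s=sense();print(s)
for n in("top","side"):
    f=grab_frame(n);cv2.imwrite(f"pics/{n}0.png",f[:,:,::-1]);print(camera_model(n))
    np.save(f"pics/{n}0.npy",f)
    for l in("batten","iron_left","iron_right","stop","tin","churn","pot","hammer"):
        for d in trace(l,n)[:4]:print(n,l,round(d["confidence"],2),[int(v) for v in d["extent"]])
E
```

```text
pics
{'time': 0.0, 'joints': array([ 6.65571134e+01,  2.02628182e+01,  9.36305785e+01, -7.90882837e-04,
        6.61885999e+01, -1.37379326e-01]), 'qvel': array([ 0.01554814,  0.06643442,  0.09351777, -0.01088113, -0.04053708,
        0.00295086]), 'joint_efforts': array([-6.17397154e-05, -6.05242538e+01, -3.42076313e+01,  7.11045891e-05,
        9.26282723e-03,  9.54760111e-07]), 'ee_pos': array([0.2470764 , 0.5735489 , 0.23054686]), 'tool_rot': array([[-9.18410568e-01,  3.95628257e-01, -5.57759250e-04],
       [ 3.95628650e-01,  9.18409622e-01, -1.31800642e-03],
       [-9.18912030e-06, -1.43113656e-03, -9.99998976e-01]]), 'ft_force': array([-0.13292023, -0.3068063 , -0.35736367]), 'ft_torque': array([-0.02044069, -0.03304465,  0.05818772]), 'grip_force': 0.0, 'opening': 0.08532811992518685}
{'fx': 424.25684936450045, 'fy': 424.25684936450045, 'cx': 279.560650855155, 'cy': 211.29867685765544, 'R': array([[-0.02087794, -0.99974654,  0.00842454],
       [-0.99790947,  0.02032261, -0.06134887],
       [ 0.06116211, -0.00968776, -0.99808083]]), 't': array([0.0192283 , 0.53691059, 1.185
[... 454 characters left out ...]
3.9637520324864, 'fy': 483.9637520324864, 'cx': 284.79152991142917, 'cy': 213.597413430305, 'R': array([[-0.99232162, -0.12234428,  0.01815715],
       [-0.09723196,  0.68090953, -0.7258844 ],
       [ 0.07644443, -0.72207624, -0.68757702]]), 't': array([0.54978277, 0.08574992, 1.32743426])}
side batten 0.73 [286, 177, 315, 262]
side iron_left 0.93 [248, 218, 267, 293]
side iron_right 0.77 [252, 162, 273, 217]
side stop 0.73 [309, 151, 330, 170]
side stop 0.72 [267, 149, 284, 169]
side stop 0.54 [229, 149, 247, 164]
side tin 0.57 [262, 281, 276, 307]
side tin 0.37 [189, 253, 266, 394]
side churn 0.81 [189, 254, 266, 390]
side pot 0.94 [264, 95, 304, 145]
side hammer 0.75 [304, 324, 376, 420]
```

Run:
```python
import cv2
a=cv2.imread("pics/top0.png")[120:310,60:500];cv2.imwrite("pics/t1.png",cv2.resize(a,None,fx=1.8,fy=1.8,interpolation=cv2.INTER_CUBIC))
a=cv2.imread("pics/side0.png")[80:420,180:400];cv2.imwrite("pics/s1.png",cv2.resize(a,None,fx=1.75,fy=1.75,interpolation=cv2.INTER_CUBIC))
```

```text
(no output)
```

View pics/t1.png

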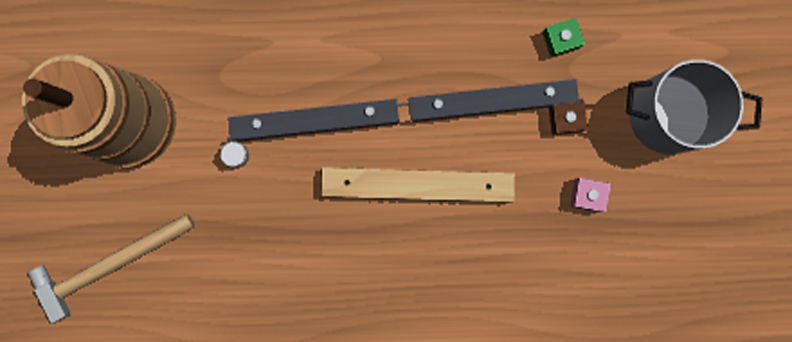

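View pics/s1.png

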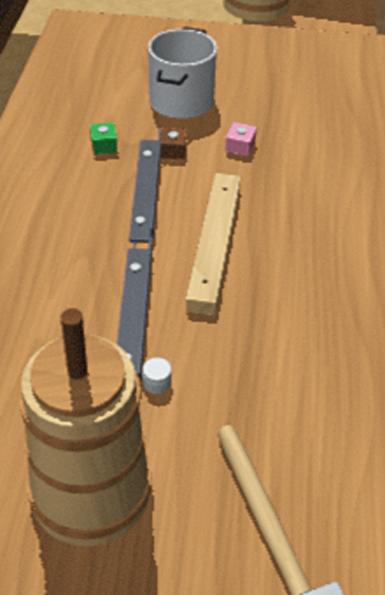

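Candidates for the stop in the top image are green block (373,140), brown wooden block (376,186) in front of the right irons' end, and pink block (388,228). The brown one is the stop. The tin is at (190,205), off the left end. The only batten is the pale one, at (291,223). Next I fit poses to the silhouettes.

```bash
cat > fit.py <<'E'
import numpy as np,cv2
from station import *
from scipy.optimize import minimize
S=4
def proj(n,P):
    m=camera_model(n);c=P@np.array(m["R"]).T+np.array(m["t"])
    return np.c_[m["fx"]*c[:,0]/c[:,2]+m["cx"],m["fy"]*c[:,1]/c[:,2]+m["cy"]]
def box(x0,x1,y0,y1,z0,z1):
    return np.array([[x,y,z] for x in(x0,x1) for y in(y0,y1) for z in(z0,z1)],float)
def place(B,p):
    c,s=np.cos(p[2]),np.sin(p[2]);Q=B.copy()
    Q[:,0]=p[0]+c*B[:,0]-s*B[:,1];Q[:,1]=p[1]+s*B[:,0]+c*B[:,1];return Q
def sil(n,boxes):
    im=np.zeros((420*S,560*S),np.uint8)
    for B in boxes:
        h=cv2.convexHull(((proj(n,B)+.5)*S*16).astype(np.int32))
        cv2.fillConvexPoly(im,h,1,shift=4)
    return cv2.resize(im.astype(np.float32),(560,420),interpolation=cv2.INTER_AREA)
def fit(masks,boxesf,p0,step):
    def cost(p):
        c=0
        for n,M in masks.items():
            s=sil(n,boxesf(p));c+=1-np.minimum(s,M).sum()/np.maximum(s,M).sum()
        return c
    p0=np.array(p0,float);sx=np.vstack([p0]+[p0+np.eye(len(p0))[i]*step[i] for i in range(len(p0))])
    r=minimize(cost,p0,method="Nelder-Mead",options=dict(initial_simplex=sx,maxfev=300,xatol=1e-5,fatol=1e-4))
    return r.x,r.fun
BAT=box(-.0225,.0225,-.15,.15,0,.03)
def color(f,kind):
    h=cv2.cvtColor(f,cv2.COLOR_RGB2HSV).astype(int);r,g,b=[f[:,:,i].astype(int) for i in range(3)]
    if kind=="batten":return (((r-b)<130)&(g>135)&(r>150)|((g>1.0*0.76*r)&(r>110)&(b<g)&(g-b>20))).astype(np.uint8)
    return ((b>=r-4)&(r<110)).astype(np.uint8)
E
python3 - <<'E'
from fit import *
fs={n:np.load(f"pics/{n}0.npy") for n in("top","side")}
f=fs["top"]
for c,lab in(((260,223),"bat"),((300,223),"bat"),((260,185),"iron"),((330,178),"iron"),((260,240),"wood"),((240,150),"wood"),((376,182),"stop")):print(lab,f[c[1],c[0]])
# columns through batten & iron
for c in(265,315):print(c,[tuple(int(v) for v in f[r,c]) for r in list(range(164,200))])
print([tuple(int(v) for v in f[r,290]) for r in range(208,238)])
out=[]
for n in fs:
    for l in("batten","iron_left","iron_right","stop"):
        grab_frame(n) if l=="batten" else 0
        d=trace(l,n)
        for k,e in enumerate(d[:4]):np.save(f"pics/m_{n}_{l}_{k}.npy",e["region"]);print(n,l,k,round(e["confidence"],2),[int(v) for v in e["extent"]],e["region"].sum())
E
```

```text
bat [201 166 120]
bat [203 181 130]
iron [69 73 79]
iron [71 73 81]
wood [160 109  73]
wood [169 116  78]
stop [160 154 149]
265 [(162, 111, 74), (153, 105, 70), (156, 107, 71), (155, 105, 71), (147, 100, 67), (152, 104, 69), (158, 108, 72), (162, 111, 74), (163, 112, 74), (164, 112, 75), (169, 115, 77), (165, 113, 78), (113, 91, 79), (64, 69, 78), (72, 75, 83), (122, 126, 131), (193, 200, 203), (188, 195, 199), (191, 197, 200), (183, 190, 192), (103, 106, 109), (67, 69, 77), (69, 71, 78), (69, 71, 79), (66, 69, 76), (35, 36, 41), (43, 30, 21), (110, 74, 48), (175, 121, 80), (173, 119, 80), (170, 117, 77), (173, 120, 80), (168, 116, 77), (170, 116, 78), (181, 125, 83), (173, 119, 79)]
315 [(155, 106, 70), (159, 109, 72), (160, 110, 73), (168, 115, 77), (171, 118, 78), (170, 116, 76), (152, 103, 71), (65, 65, 69), (67, 71, 79), (70, 72, 78), (69, 72, 78), (69, 71, 78), (69, 72, 77), (71, 73, 80), (70, 73, 81), (71, 73, 81), (70, 72, 81), (69, 71, 79), (72, 74, 83), (64, 67, 76), (25, 17, 13), (105, 71, 46), (182, 123, 83), (169, 114, 77), (162, 110, 74), (162, 110, 74), (168, 115, 77)
[... 464 characters left out ...]
201, 167, 121), (200, 163, 118), (198, 167, 122), (129, 107, 77), (75, 49, 32), (103, 69, 45), (177, 121, 82), (175, 120, 81), (171, 117, 79), (169, 115, 76), (166, 114, 75)]
top batten 0 0.96 [239, 213, 345, 234] 1773
top iron_left 0 0.58 [186, 172, 279, 198] 1284
top iron_right 0 0.61 [289, 165, 378, 189] 1229
top stop 0 0.6 [366, 178, 383, 194] 330
top stop 1 0.55 [380, 219, 398, 238] 343
top stop 2 0.54 [359, 133, 384, 148] 328
side batten 0 0.55 [284, 177, 314, 260] 1383
side iron_left 0 0.82 [244, 213, 268, 293] 988
side iron_right 0 0.79 [251, 162, 270, 216] 723
side stop 0 0.76 [309, 152, 327, 169] 249
side stop 1 0.76 [230, 149, 248, 168] 272
side stop 2 0.7 [268, 154, 283, 170] 253
```

```bash
cat >> fit.py <<'E'
def ratio(f,lo,hi,ext,pad=6):
    r,b=f[:,:,0].astype(float)+1,f[:,:,2].astype(float)
    q=b/r;m=((q>lo)&(q<hi)).astype(np.uint8);z=np.zeros_like(m)
    x0,y0,x1,y1=[int(v) for v in ext];z[y0-pad:y1+pad,x0-pad:x1+pad]=1
    m*=z;m=cv2.morphologyEx(m,cv2.MORPH_CLOSE,np.ones((3,3),np.uint8))
    k,lab,st,_=cv2.connectedComponentsWithStats(m)
    m=(lab==1+np.argmax(st[1:,4])).astype(np.uint8)
    cs,_=cv2.findContours(m,cv2.RETR_EXTERNAL,cv2.CHAIN_APPROX_NONE);cv2.drawContours(m,cs,-1,1,-1)
    return m.astype(np.float32)
def fitbat(fs,exts,p0):
    ms={n:ratio(fs[n],.53,.8,exts[n]) for n in fs}
    return fit(ms,lambda p:[place(BAT,p)],p0,[.01,.01,.05])
def tojig(J,p):
    c,s=np.cos(J[2]),np.sin(J[2]);d=np.array(p[:2])-J[:2];return np.array([c*d[0]+s*d[1],-s*d[0]+c*d[1]])
E
python3 - <<'E'
from fit import *
fs={n:np.load(f"pics/{n}0.npy") for n in("top","side")}
E={"top":[235,212,345,233],"side":[286,177,315,262]}
b,c=fitbat(fs,E,[.52,0,0]);print("batten",b.round(4),np.degrees(b[2]).round(2),c)
for n in fs:
    q,c=fitbat({n:fs[n]},E,b);print(n,q.round(4),c)
IE={"top":([187,171,280,200],[286,163,382,187]),"side":([248,218,267,293],[252,162,273,217])}
def ib(p):
    w=p[3];o=[]
    for y0,y1 in((.01,.28),(-.28,-.01)):
        o+=[place(box(0,.005,y0,y1,0,.032),p),place(box(0,w,y0,y1,0,.005),p)]
    return o
for use in(("top","side"),("top",),("side",)):
    ms={n:np.maximum(*[ratio(fs[n],.85,1.6,e,4) for e in IE[n]]) for n in use}
    J,c=fit(ms,ib,[.62,.02,.1,.03],[.01,.01,.05,.005]);print("jig",use,J.round(4),np.degrees(J[2]).round(2),c)
    if len(use)==2:
        JJ=J
        ov=[]
        for n in use:
            im=fs[n].copy()
            for col,si,th in(((255,0,0),sil(n,ib(J)),.5),((0,255,0),sil(n,[place(BAT,b)]),.5)):
                cs,_=cv2.findContours((cv2.resize(si,None,fx=4,fy=4)>th).astype(np.uint8),0,1)
                if col[0]:im=cv2.resize(im,None,fx=4,fy=4)
                cv2.drawContours(im,cs,-1,col,1)
            cv2.imwrite(f"pics/ov_{n}.png",im[:,:,::-1]);ov.append(im)
        cv2.imwrite("pics/ov.png",cv2.resize(ov[0][620:980,700:1580],(800,327))[:,:,::-1])
print("bat in jig",tojig(JJ,b),np.degrees(b[2]-JJ[2]))
# stop: pixel centre of top knob at z~.034 ; tin
def ray(n,u,v,z):
    m=camera_model(n);R=np.array(m["R"]);t=np.array(m["t"]);C=-R.T@t
    d=R.T@np.array([(u-m["cx"])/m["fx"],(v-m["cy"])/m["fy"],1]);return C+d*(z-C[2])/d[2]
for nm,n,u,v,z in(("stop","top",376.5,185.3,.034),("stop","side",279,157,.034),("tin","top",189.5,205,.035)):
    P=ray(n,u,v,z);print(nm,n,P,tojig(JJ,P))
np.save("jig.npy",JJ);np.save("bat.npy",b)
E
```

```text
batten [ 0.507  -0.0266 -0.0478] -2.74 0.11740118265151978
top [ 0.5061 -0.0256 -0.0517] 0.03938025236129761
side [ 0.5081 -0.0279 -0.0492] 0.04204297065734863
jig ('top', 'side') [ 0.6083 -0.0094  0.0915  0.0365] 5.24 0.29449063539505005
jig ('top',) [ 0.6081 -0.008   0.0915  0.0362] 5.24 0.07278919219970703Traceback (most recent call last):
  File "<stdin>", line 15, in <module>
  File "fit.py", line 26, in fit
    r=minimize(cost,p0,method="Nelder-Mead",options=dict(initial_simplex=sx,maxfev=300,xatol=1e-5,fatol=1e-4))
    res = _minimize_neldermead(fun, x0, args, callback, bounds=bounds,
                               **options)
    fxr = func(xr)
    fx = function(np.copy(x), *(wrapper_args + args))
  File "fit.py", line 23, in cost
    s=sil(n,boxesf(p));c+=1-np.minimum(s,M).sum()/np.maximum(s,M).sum()
  File "fit.py", line 16, in sil
    h=cv2.convexHull(((proj(n,B)+.5)*S*16).astype(np.int32))
                       ~~~~^^^^^
  File "fit.py", line 6, in proj
    m=camera_model(n);c=P@np.array(m["R"]).T+np.array(m["t"])
ValueError: time passes only in moves, steps and waits
```

View pics/ov.png

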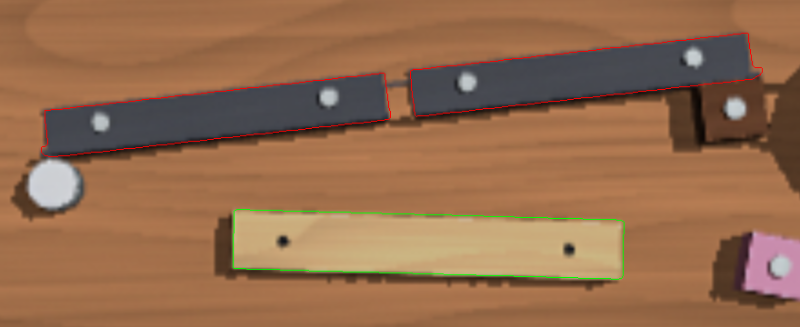

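The overlay matches: batten outline (green) and iron outlines (red) both sit on their edges, with the stop at the right end and the tin at the left. I'll work out the jig-frame numbers.

```bash
sed -i 's/^S=4/S=4\n_cm=camera_model\n_c={}\ndef camera_model(n):\n    if n not in _c:_c[n]=_cm(n)\n    return _c[n]/' fit.py
cat >> fit.py <<'E'
def ray(n,u,v,z):
    m=camera_model(n);R=np.array(m["R"]);t=np.array(m["t"]);C=-R.T@t
    d=R.T@np.array([(u-m["cx"])/m["fx"],(v-m["cy"])/m["fy"],1]);return C+d*(z-C[2])/d[2]
J=np.array([.6082,-.0087,.0915])
def fromjig(x,y):
    c,s=np.cos(J[2]),np.sin(J[2]);return np.array([J[0]+c*x-s*y,J[1]+s*x+c*y])
E
python3 - <<'E'
from fit import *
b=np.array([.507,-.0266,-.0495])
print("bat in jig",tojig(J,b),np.degrees(b[2]-J[2]))
for y in(-.15,.15):print(tojig(J,place(np.array([[.0225,y,0]]),b)[0]))
for nm,n,u,v,z in(("stop","top",376.5,185.3,.036),("stop","side",278.9,157.1,.036),("tin","top",189.5,205,.035)):
    P=ray(n,u,v,z);print(nm,n,P,tojig(J,P))
s=sense();print(s["time"],s["ee_pos"],s["tool_rot"].round(3).tolist())
# behind-batten start point: local x=-0.0225-0.035
print(place(np.array([[-.06,0,0],[-.06,.0,0]]),b)[0], fromjig(-.06,.07),fromjig(-.06,-.1))
E
```

```text
bat in jig [-0.10241223 -0.00857824] -8.078704911344609
[-0.10121551 -0.16025163]
[-0.05905553  0.13677116]
stop top [ 0.60342933 -0.26475025  0.036     ] [-0.02814663 -0.25454323]
stop side [ 0.6062756  -0.26508345  0.036     ] [-0.02534272 -0.25513511]
tin top [0.55873869 0.25882115 0.035     ] [-0.02481036  0.27092145]
1.4 [0.24728229 0.57399465 0.23127029] [[-0.918, 0.396, 0.0], [0.396, 0.918, -0.0], [-0.0, -0.0, -1.0]]
[ 0.44707349 -0.02363121  0.        ] [0.54205493 0.05552483] [ 0.55758823 -0.11376402]
```

move_arm(commands=[{"travel":[0,0,0],"rot":[0,0,-0.125],"gripper":1},{"travel":[0,0,0],"rot":[0,0,-0.125],"gripper":1},{"travel":[0,0,0],"rot":[0,0,-0.125],"gripper":1},{"travel":[0,0,0],"rot":[0,0,-0.123],"gripper":1},{"travel":[-0.22,-1,0],"rot":[0,0,0],"gripper":1},{"travel":[-0.22,-1,0],"rot":[0,0,0],"gripper":1},{"travel":[-0.22,-1,0],"rot":[0,0,0],"gripper":1},{"travel":[-0.22,-1,0],"rot":[0,0,0],"gripper":1}])

```text
time: 2.4
ee_pos: [0.2786, 0.4755, 0.2313]
tool_rot: [[-0.996, -0.091, 0.0], [-0.091, 0.996, 0.0], [-0.0, 0.0, -1.0]]
ft_force: [0.2, 1.2, -0.6]
opening: 0.0853
grip_force: 0.0
```

move_arm(commands=[{"travel":[-0.22,-1,0],"rot":[0,0,0],"gripper":1},{"travel":[-0.22,-1,0],"rot":[0,0,0],"gripper":1},{"travel":[-0.22,-1,0],"rot":[0,0,0],"gripper":1},{"travel":[-0.22,-1,0],"rot":[0,0,0],"gripper":1},{"travel":[-0.22,-1,0],"rot":[0,0,0],"gripper":1},{"travel":[-0.22,-1,0],"rot":[0,0,0],"gripper":1},{"travel":[-0.22,-1,0],"rot":[0,0,0],"gripper":1},{"travel":[-0.22,-1,0],"rot":[0,0,0],"gripper":1}])

```text
time: 3.4
ee_pos: [0.3405, 0.2798, 0.2313]
tool_rot: [[-0.996, -0.091, 0.0], [-0.091, 0.996, 0.0], [-0.0, 0.0, -1.0]]
ft_force: [0.7, -0.3, 0.3]
opening: 0.0853
grip_force: 0.0
```

move_arm(commands=[{"travel":[-0.22,-1,0.2],"rot":[0,0,0],"gripper":1},{"travel":[-0.22,-1,0.4],"rot":[0,0,0],"gripper":1},{"travel":[-0.22,-1,0.4],"rot":[0,0,0],"gripper":1},{"travel":[-0.22,-1,0.4],"rot":[0,0,0],"gripper":1},{"travel":[-0.22,-1,0.4],"rot":[0,0,0],"gripper":1},{"travel":[-0.22,-1,0.4],"rot":[0,0,0],"gripper":1},{"travel":[-0.22,-1,0.4],"rot":[0,0,0],"gripper":1},{"travel":[-0.22,-1,0.4],"rot":[0,0,0],"gripper":1}])

```text
time: 4.4
ee_pos: [0.4024, 0.0848, 0.1561]
tool_rot: [[-0.996, -0.091, 0.001], [-0.091, 0.996, 0.0], [-0.001, 0.0, -1.0]]
ft_force: [-0.1, 0.4, -0.5]
opening: 0.0855
grip_force: 0.0
```

```bash
cat > st.py <<'E'
from fit import *
def st():
    s=sense();R=np.array(s["tool_rot"]);p=s["ee_pos"];c,sn=np.cos(J[2]),np.sin(J[2]);f=s["ft_force"]
    print("t",round(s["time"],2),"jig xy mm",(tojig(J,p)*1e3).round(2),"z",(p[2]*1e3).round(2),"yaw err deg",np.degrees(np.arctan2(-R[0,1],R[1,1])-J[2]).round(2),"tilt",R[:2,2].round(4),"Fjig",(c*f[0]+sn*f[1]).round(2),(-sn*f[0]+c*f[1]).round(2),"Fz",f[2].round(2),"op",round(s["opening"],4))
    return s
if __name__=="__main__":st()
E
python3 st.py
```

```text
t 4.4 jig xy mm [-196.39  111.86] z 156.14 yaw err deg -0.03 tilt [0.0005 0.0001] Fjig -0.11 0.38 Fz -0.53 op 0.0855
```

move_arm(commands=[{"travel":[-0.2,-0.9,0.4],"rot":[0,0,0],"gripper":1},{"travel":[-0.2,-0.9,0.6],"rot":[0,0,0],"gripper":1},{"travel":[-0.2,-0.9,0.8],"rot":[0,0,0],"gripper":1},{"travel":[-0.2,-0.9,0.9],"rot":[0,0,0],"gripper":1},{"travel":[-0.2,-0.8,1],"rot":[0,0,0],"gripper":1},{"travel":[-0.1,-0.3,1],"rot":[0,0,0],"gripper":1},{"travel":[0,-0.1,0.8],"rot":[0,0,0],"gripper":1},{"travel":[0,0,0.5],"rot":[0,0,0],"gripper":1}])

```text
time: 5.4
ee_pos: [0.4402, -0.0315, 0.0056]
tool_rot: [[-0.996, -0.09, -0.001], [-0.09, 0.996, 0.0], [0.001, 0.0, -1.0]]
ft_force: [-0.6, 0.3, 0.7]
opening: 0.0852
grip_force: 0.0
```

```bash
python3 st.py
```

```text
t 5.4 jig xy mm [-169.39   -7.33] z 5.58 yaw err deg -0.06 tilt [-0.0007  0.    ] Fjig -0.58 0.31 Fz 0.7 op 0.0852
```

move_arm(commands=[{"travel":[-0.25,0,0],"rot":[0,0,0],"gripper":1},{"travel":[-0.25,0,0],"rot":[0,0,0],"gripper":1},{"travel":[-0.25,0,0],"rot":[0,0,0],"gripper":1},{"travel":[-0.25,0,0],"rot":[0,0,0],"gripper":1},{"travel":[-0.25,0,0],"rot":[0,0,0],"gripper":1},{"travel":[-0.25,0,0],"rot":[0,0,0],"gripper":1},{"travel":[-0.25,0,0],"rot":[0,0,0],"gripper":1},{"travel":[-0.25,0,0],"rot":[0,0,0],"gripper":1}])

```text
time: 6.4
ee_pos: [0.4908, -0.0263, 0.0062]
tool_rot: [[-0.996, -0.091, -0.0], [-0.091, 0.996, -0.0], [0.0, 0.0, -1.0]]
ft_force: [-1.5, -0.2, 1.9]
opening: 0.0857
grip_force: 0.6
```

move_arm(commands=[{"travel":[-0.25,0,0],"rot":[0,0,0],"gripper":1},{"travel":[-0.25,0,0],"rot":[0,0,0],"gripper":1},{"travel":[-0.25,0,0],"rot":[0,0,0],"gripper":1},{"travel":[-0.25,0,0],"rot":[0,0,0],"gripper":1},{"travel":[-0.25,0,0],"rot":[0,0,0],"gripper":1},{"travel":[-0.2,0,0],"rot":[0,0,0],"gripper":1},{"travel":[-0.1,0,0],"rot":[0,0,0],"gripper":1},{"travel":[-0.05,0,0],"rot":[0,0,0],"gripper":1}])

```text
time: 7.4
ee_pos: [0.5303, -0.0227, 0.0062]
tool_rot: [[-0.996, -0.091, -0.0], [-0.091, 0.996, -0.0], [0.0, 0.0, -1.0]]
ft_force: [-1.6, -0.8, 1.6]
opening: 0.0852
grip_force: 0.7
```

```bash
cat > look.py <<'E'
from st import *
import sys
def look(tag,b0=None,use=("top","side")):
    st();fs={};E={}
    for n in use:
        fs[n]=grab_frame(n);cv2.imwrite(f"pics/{tag}_{n}.png",fs[n][:,:,::-1])
        p=proj(n,place(BAT,b0));E[n]=[*p.min(0),*p.max(0)]
    for n in use:
        try:
            b,c=fitbat({n:fs[n]},E,b0);print(n,"bat jig mm",(tojig(J,b)*1e3).round(1),"ang",np.degrees(b[2]-J[2]).round(2),"cost",round(c,3))
        except Exception as e:print(n,e)
    return fs
if __name__=="__main__":
    x,y=fromjig(float(sys.argv[2])/1e3,float(sys.argv[3])/1e3);look(sys.argv[1],np.array([x,y,J[2]]))
E
python3 look.py a -42 -9
```

```text
t 7.4 jig xy mm [-78.86  -6.81] z 6.25 yaw err deg -0.02 tilt [-0.0003 -0.    ] Fjig -1.64 -0.65 Fz 1.61 op 0.0852
top bat jig mm [-46.3  11.9] ang -0.55 cost 0.745
side bat jig mm [-43.7  -6.8] ang 0.39 cost 0.117
```

move_arm(commands=[{"travel":[-0.1,0,0],"rot":[0,0,0],"gripper":1},{"travel":[-0.1,0,0],"rot":[0,0,0],"gripper":1},{"travel":[-0.1,0,0],"rot":[0,0,0],"gripper":1},{"travel":[-0.1,0,0],"rot":[0,0,0],"gripper":1},{"travel":[-0.08,0,0],"rot":[0,0,0],"gripper":1},{"travel":[-0.06,0,0],"rot":[0,0,0],"gripper":1},{"travel":[0.6,0,0],"rot":[0,0,0],"gripper":0},{"travel":[1,0,0],"rot":[0,0,0],"gripper":0}])

```text
time: 8.5
ee_pos: [0.5033, -0.0252, 0.0063]
tool_rot: [[-0.996, -0.091, 0.001], [-0.091, 0.996, -0.0], [-0.001, -0.0, -1.0]]
ft_force: [-0.6, -0.4, -0.2]
opening: 0.0519
grip_force: 0.0
```

move_arm(commands=[{"travel":[1,1,0],"rot":[0,0,0],"gripper":0},{"travel":[1,1,0],"rot":[0,0,0],"gripper":0},{"travel":[0,1,0],"rot":[0,0,0],"gripper":0},{"travel":[0,0.3,0],"rot":[0,0,0],"gripper":0},{"travel":[0,0,0],"rot":[0,0,0],"gripper":0},{"travel":[0,0,0],"rot":[0,0,0],"gripper":0},{"travel":[0,0,0],"rot":[0,0,0],"gripper":0},{"travel":[0,0,0],"rot":[0,0,0],"gripper":0}])

```text
time: 9.5
ee_pos: [0.4467, 0.0521, 0.0062]
tool_rot: [[-0.996, -0.09, -0.0], [-0.09, 0.996, -0.0], [0.0, -0.0, -1.0]]
ft_force: [-0.3, -0.3, 0.5]
opening: 0.0
grip_force: 0.0
```

```bash
python3 look.py b -30 -9
```

```text
t 9.5 jig xy mm [-155.3   75.3] z 6.23 yaw err deg -0.05 tilt [-0.0001 -0.    ] Fjig -0.31 -0.26 Fz 0.45 op 0.0
top bat jig mm [-30.6  -3.6] ang 0.02 cost 0.049
side bat jig mm [-30.7  -6. ] ang -0.02 cost 0.084
```

move_arm(commands=[{"travel":[-0.7,0,0],"rot":[0,0,0],"gripper":0},{"travel":[-0.9,0,0],"rot":[0,0,0],"gripper":0},{"travel":[-0.8,0,0],"rot":[0,0,0],"gripper":0},{"travel":[-0.5,0,0],"rot":[0,0,0],"gripper":0},{"travel":[-0.25,0,0],"rot":[0,0,0],"gripper":0},{"travel":[-0.15,0,0],"rot":[0,0,0],"gripper":0},{"travel":[-0.1,0,0],"rot":[0,0,0],"gripper":0},{"travel":[-0.1,0,0],"rot":[0,0,0],"gripper":0}])

```text
time: 10.6
ee_pos: [0.5335, 0.0604, 0.0063]
tool_rot: [[-0.996, -0.091, -0.0], [-0.091, 0.996, -0.0], [0.0, -0.0, -1.0]]
ft_force: [0.3, 0.8, 0.2]
opening: 0.0003
grip_force: 0.0
```

move_arm(commands=[{"travel":[-0.05,0,0],"rot":[0,0,0],"gripper":0},{"travel":[-0.05,0,0],"rot":[0,0,0],"gripper":0},{"travel":[-0.05,0,0],"rot":[0,0,0],"gripper":0},{"travel":[-0.05,0,0],"rot":[0,0,0],"gripper":0},{"travel":[-0.02,0,0],"rot":[0,0,0],"gripper":0},{"travel":[-0.02,0,0],"rot":[0,0,0],"gripper":0},{"travel":[-0.02,0,0],"rot":[0,0,0],"gripper":0},{"travel":[0,0,0],"rot":[0,0,0],"gripper":0}])

```text
time: 11.6
ee_pos: [0.5403, 0.061, 0.0063]
tool_rot: [[-0.996, -0.091, 0.0], [-0.091, 0.996, -0.0], [-0.0, -0.0, -1.0]]
ft_force: [-1.2, 0.0, -0.7]
opening: 0.0001
grip_force: 0.2
```

```bash
python3 look.py c -29 -5
```

```text
t 11.6 jig xy mm [-61.22  75.66] z 6.28 yaw err deg -0.01 tilt [ 0.0002 -0.    ] Fjig -1.18 0.16 Fz -0.65 op 0.0001
top bat jig mm [-27.8  -8.9] ang -1.14 cost 0.52
side bat jig mm [-23.2  -6.4] ang 1.1 cost 0.322
```

move_arm(commands=[{"travel":[-0.01,0,0],"rot":[0,0,0],"gripper":0},{"travel":[-0.01,0,0],"rot":[0,0,0],"gripper":0},{"travel":[-0.01,0,0],"rot":[0,0,0],"gripper":0},{"travel":[-0.01,0,0],"rot":[0,0,0],"gripper":0},{"travel":[-0.01,0,0],"rot":[0,0,0],"gripper":0},{"travel":[-0.01,0,0],"rot":[0,0,0],"gripper":0},{"travel":[-0.01,0,0],"rot":[0,0,0],"gripper":0},{"travel":[-0.01,0,0],"rot":[0,0,0],"gripper":0}])

```text
time: 12.7
ee_pos: [0.5422, 0.0612, 0.0063]
tool_rot: [[-0.996, -0.091, -0.0], [-0.091, 0.996, -0.0], [0.0, -0.0, -1.0]]
ft_force: [-2.3, 1.4, 1.8]
opening: 0.0001
grip_force: 0.9
```

move_arm(commands=[{"travel":[-0.01,0,0],"rot":[0,0,0],"gripper":0},{"travel":[-0.01,0,0],"rot":[0,0,0],"gripper":0},{"travel":[-0.01,0,0],"rot":[0,0,0],"gripper":0},{"travel":[-0.01,0,0],"rot":[0,0,0],"gripper":0},{"travel":[-0.01,0,0],"rot":[0,0,0],"gripper":0},{"travel":[0,0,0],"rot":[0,0,0],"gripper":0},{"travel":[0,0,0],"rot":[0,0,0],"gripper":0},{"travel":[0,0,0],"rot":[0,0,0],"gripper":0}])

```text
time: 13.7
ee_pos: [0.5437, 0.0614, 0.0063]
tool_rot: [[-0.996, -0.091, 0.0], [-0.091, 0.996, 0.0], [-0.0, 0.0, -1.0]]
ft_force: [-2.2, -0.3, -0.7]
opening: -0.0001
grip_force: 0.8
```

```bash
python3 st.py
```

```text
t 13.7 jig xy mm [-57.8   75.72] z 6.29 yaw err deg -0.02 tilt [0.0004 0.0001] Fjig -2.26 -0.12 Fz -0.71 op -0.0001
```

move_arm(commands=[{"travel":[-0.01,0,0],"rot":[0,0,0],"gripper":0},{"travel":[-0.01,0,0],"rot":[0,0,0],"gripper":0},{"travel":[-0.01,0,0],"rot":[0,0,0],"gripper":0},{"travel":[-0.01,0,0],"rot":[0,0,0],"gripper":0},{"travel":[0,0,0],"rot":[0,0,0],"gripper":0},{"travel":[0,0,0],"rot":[0,0,0],"gripper":0},{"travel":[0,0,0],"rot":[0,0,0],"gripper":0},{"travel":[0,0,0],"rot":[0,0,0],"gripper":0}])

```text
time: 14.7
ee_pos: [0.5439, 0.0613, 0.0063]
tool_rot: [[-0.996, -0.091, -0.001], [-0.091, 0.996, -0.0], [0.001, -0.0, -1.0]]
ft_force: [-4.8, -2.6, 2.1]
opening: -0.0002
grip_force: 2.5
```

```bash
python3 st.py
```

```text
t 14.7 jig xy mm [-57.64  75.62] z 6.26 yaw err deg -0.02 tilt [-0.001  -0.0002] Fjig -5.04 -2.16 Fz 2.06 op -0.0002
```

move_arm(commands=[{"travel":[-0.01,0,0],"rot":[0,0,0],"gripper":0},{"travel":[-0.01,0,0],"rot":[0,0,0],"gripper":0},{"travel":[-0.01,0,0],"rot":[0,0,0],"gripper":0},{"travel":[-0.01,0,0],"rot":[0,0,0],"gripper":0},{"travel":[-0.01,0,0],"rot":[0,0,0],"gripper":0},{"travel":[0,0,0],"rot":[0,0,0],"gripper":0},{"travel":[0,0,0],"rot":[0,0,0],"gripper":0},{"travel":[0,0,0],"rot":[0,0,0],"gripper":0}])

```text
time: 15.7
ee_pos: [0.5439, 0.0614, 0.006]
tool_rot: [[-0.996, -0.091, -0.003], [-0.091, 0.996, -0.0], [0.003, -0.0, -1.0]]
ft_force: [-7.9, -1.6, 5.3]
opening: 0.0
grip_force: 4.2
```

```bash
python3 look.py d -22.5 -5
```

```text
t 15.7 jig xy mm [-57.64  75.67] z 6.04 yaw err deg -0.02 tilt [-0.0034 -0.0003] Fjig -8.06 -0.87 Fz 5.33 op 0.0
top bat jig mm [-23.9  -8.2] ang 0.14 cost 0.52
side bat jig mm [-20.3  -5.4] ang 1.37 cost 0.317
```

move_arm(commands=[{"travel":[-0.015,0,0],"rot":[0,0,0],"gripper":0},{"travel":[-0.015,0,0],"rot":[0,0,0],"gripper":0},{"travel":[-0.015,0,0],"rot":[0,0,0],"gripper":0},{"travel":[-0.015,0,0],"rot":[0,0,0],"gripper":0},{"travel":[-0.015,0,0],"rot":[0,0,0],"gripper":0},{"travel":[0,0,0],"rot":[0,0,0],"gripper":0},{"travel":[0,0,0],"rot":[0,0,0],"gripper":0},{"travel":[0,0,0],"rot":[0,0,0],"gripper":0}])

```text
time: 16.8
ee_pos: [0.5439, 0.0614, 0.0057]
tool_rot: [[-0.996, -0.091, -0.007], [-0.091, 0.996, -0.001], [0.007, -0.0, -1.0]]
ft_force: [-13.6, -1.7, 8.2]
opening: 0.0001
grip_force: 6.7
```

```bash
python3 st.py
```

```text
t 16.8 jig xy mm [-57.67  75.69] z 5.69 yaw err deg -0.02 tilt [-0.007  -0.0007] Fjig -13.73 -0.48 Fz 8.17 op 0.0001
```

move_arm(commands=[{"travel":[0,0,0],"rot":[0,0,0],"gripper":0},{"travel":[0,0,0],"rot":[0,0,0],"gripper":0},{"travel":[0,0,0],"rot":[0,0,0],"gripper":0},{"travel":[0,0,0],"rot":[0,0,0],"gripper":0},{"travel":[0,0,0],"rot":[0,0,0],"gripper":0},{"travel":[0,0,0],"rot":[0,0,0],"gripper":0},{"travel":[0,0,0],"rot":[0,0,0],"gripper":0},{"travel":[0,0,0],"rot":[0,0,0],"gripper":0}])

```text
time: 17.8
ee_pos: [0.5439, 0.0614, 0.0057]
tool_rot: [[-0.996, -0.091, -0.007], [-0.091, 0.996, -0.001], [0.007, -0.0, -1.0]]
ft_force: [-13.6, -1.6, 7.2]
opening: 0.0002
grip_force: 6.7
```

move_arm(commands=[{"travel":[0.06,0,0],"rot":[0,0,0],"gripper":0},{"travel":[0.06,0,0],"rot":[0,0,0],"gripper":0},{"travel":[0.06,0,0],"rot":[0,0,0],"gripper":0},{"travel":[0.1,0,0],"rot":[0,0,0],"gripper":0},{"travel":[0.3,0,0],"rot":[0,0,0],"gripper":0},{"travel":[0.8,0,0],"rot":[0,0,0],"gripper":0},{"travel":[0.6,-1,0],"rot":[0,0,0],"gripper":0},{"travel":[0,-1,0],"rot":[0,0,0],"gripper":0}])

```text
time: 18.8
ee_pos: [0.5013, 0.0071, 0.0063]
tool_rot: [[-0.996, -0.092, -0.001], [-0.092, 0.996, -0.0], [0.001, 0.0, -1.0]]
ft_force: [0.2, 0.0, 0.3]
opening: -0.0002
grip_force: 0.0
```

move_arm(commands=[{"travel":[0,-1,0],"rot":[0,0,0],"gripper":0},{"travel":[0,-1,0],"rot":[0,0,0],"gripper":0},{"travel":[0,-1,0],"rot":[0,0,0],"gripper":0},{"travel":[0,-1,0],"rot":[0,0,0],"gripper":0},{"travel":[0,-0.8,0],"rot":[0,0,0],"gripper":0},{"travel":[0,-0.2,0],"rot":[0,0,0],"gripper":0},{"travel":[0,0,0],"rot":[0,0,0],"gripper":0},{"travel":[0,0,0],"rot":[0,0,0],"gripper":0}])

```text
time: 19.8
ee_pos: [0.514, -0.1164, 0.0062]
tool_rot: [[-0.996, -0.092, -0.0], [-0.092, 0.996, 0.0], [0.0, 0.0, -1.0]]
ft_force: [-0.2, 0.7, -0.4]
opening: -0.0001
grip_force: 0.0
```

```bash
python3 look.py e -22.5 -5
```

```text
t 19.8 jig xy mm [-103.64  -98.67] z 6.23 yaw err deg 0.01 tilt [-0.0004  0.0002] Fjig -0.17 0.71 Fz -0.38 op -0.0001
top bat jig mm [-23.6  -3.2] ang 0.09 cost 0.22
side bat jig mm [-23.4  -5.7] ang -0.14 cost 0.041
```

move_arm(commands=[{"travel":[-0.5,0,0],"rot":[0,0,0],"gripper":0},{"travel":[-0.6,0,0],"rot":[0,0,0],"gripper":0},{"travel":[-0.3,0,0],"rot":[0,0,0],"gripper":0},{"travel":[-0.15,0,0],"rot":[0,0,0],"gripper":0},{"travel":[-0.1,0,0],"rot":[0,0,0],"gripper":0},{"travel":[-0.06,0,0],"rot":[0,0,0],"gripper":0},{"travel":[-0.02,0,0],"rot":[0,0,0],"gripper":0},{"travel":[-0.01,0,0],"rot":[0,0,0],"gripper":0}])

```text
time: 20.9
ee_pos: [0.5574, -0.1131, 0.0063]
tool_rot: [[-0.996, -0.091, -0.0], [-0.091, 0.996, 0.0], [0.0, 0.0, -1.0]]
ft_force: [-1.2, 0.2, 0.5]
opening: -0.0003
grip_force: 0.0
```

move_arm(commands=[{"travel":[-0.015,0,0],"rot":[0,0,0],"gripper":0},{"travel":[-0.015,0,0],"rot":[0,0,0],"gripper":0},{"travel":[-0.015,0,0],"rot":[0,0,0],"gripper":0},{"travel":[-0.015,0,0],"rot":[0,0,0],"gripper":0},{"travel":[-0.015,0,0],"rot":[0,0,0],"gripper":0},{"travel":[-0.015,0,0],"rot":[0,0,0],"gripper":0},{"travel":[-0.015,0,0],"rot":[0,0,0],"gripper":0},{"travel":[0,0,0],"rot":[0,0,0],"gripper":0}])

```text
time: 21.9
ee_pos: [0.5595, -0.1129, 0.0061]
tool_rot: [[-0.996, -0.091, -0.001], [-0.091, 0.996, 0.0], [0.001, 0.0, -1.0]]
ft_force: [-2.9, -0.6, 1.5]
opening: 0.0002
grip_force: 1.8
```

```bash
python3 st.py
```

```text
t 21.9 jig xy mm [-57.99 -99.27] z 6.15 yaw err deg -0.02 tilt [-0.0012  0.0001] Fjig -2.92 -0.33 Fz 1.54 op 0.0002
```

move_arm(commands=[{"travel":[-0.015,0,0],"rot":[0,0,0],"gripper":0},{"travel":[-0.015,0,0],"rot":[0,0,0],"gripper":0},{"travel":[-0.015,0,0],"rot":[0,0,0],"gripper":0},{"travel":[-0.015,0,0],"rot":[0,0,0],"gripper":0},{"travel":[-0.015,0,0],"rot":[0,0,0],"gripper":0},{"travel":[-0.015,0,0],"rot":[0,0,0],"gripper":0},{"travel":[0,0,0],"rot":[0,0,0],"gripper":0},{"travel":[0,0,0],"rot":[0,0,0],"gripper":0}])

```text
time: 22.9
ee_pos: [0.5595, -0.1126, 0.0057]
tool_rot: [[-0.996, -0.091, -0.005], [-0.091, 0.996, 0.0], [0.005, 0.001, -1.0]]
ft_force: [-9.3, -1.7, 5.5]
opening: -0.0001
grip_force: 5.5
```

```bash
python3 st.py
```

```text
t 22.9 jig xy mm [-58.02 -99.02] z 5.75 yaw err deg -0.01 tilt [-0.0055  0.0005] Fjig -9.44 -0.89 Fz 5.5 op -0.0001
```

Add about 1.4 mm of command for +4 N, then hold.

move_arm(commands=[{"travel":[-0.015,0,0],"rot":[0,0,0],"gripper":0},{"travel":[-0.015,0,0],"rot":[0,0,0],"gripper":0},{"travel":[-0.015,0,0],"rot":[0,0,0],"gripper":0},{"travel":[-0.012,0,0],"rot":[0,0,0],"gripper":0},{"travel":[0,0,0],"rot":[0,0,0],"gripper":0},{"travel":[0,0,0],"rot":[0,0,0],"gripper":0},{"travel":[0,0,0],"rot":[0,0,0],"gripper":0},{"travel":[0,0,0],"rot":[0,0,0],"gripper":0}])

```text
time: 23.9
ee_pos: [0.5594, -0.1125, 0.0055]
tool_rot: [[-0.996, -0.091, -0.008], [-0.091, 0.996, 0.001], [0.008, 0.001, -1.0]]
ft_force: [-15.8, -4.5, 8.8]
opening: -0.0002
grip_force: 7.7
```

```bash
python3 st.py
```

```text
t 23.9 jig xy mm [-58.03 -98.88] z 5.55 yaw err deg 0.0 tilt [-0.0082  0.0007] Fjig -16.19 -3.01 Fz 8.84 op -0.0002
```

move_arm(commands=[{"travel":[0.02,0,0],"rot":[0,0,0],"gripper":0},{"travel":[0,0,0],"rot":[0,0,0],"gripper":0},{"travel":[0,0,0],"rot":[0,0,0],"gripper":0},{"travel":[0,0,0],"rot":[0,0,0],"gripper":0},{"travel":[0,0,0],"rot":[0,0,0],"gripper":0},{"travel":[0,0,0],"rot":[0,0,0],"gripper":0},{"travel":[0,0,0],"rot":[0,0,0],"gripper":0},{"travel":[0,0,0],"rot":[0,0,0],"gripper":0}])

```text
time: 24.9
ee_pos: [0.5594, -0.1125, 0.0056]
tool_rot: [[-0.996, -0.091, -0.007], [-0.091, 0.996, 0.001], [0.007, 0.001, -1.0]]
ft_force: [-12.5, -2.9, 7.4]
opening: 0.0
grip_force: 6.8
```

```bash
python3 st.py
```

```text
t 24.9 jig xy mm [-58.04 -98.92] z 5.55 yaw err deg -0.01 tilt [-0.0072  0.0006] Fjig -12.69 -1.71 Fz 7.4 op 0.0
```

move_arm(commands=[{"travel":[0.06,0,0],"rot":[0,0,0],"gripper":0},{"travel":[0.06,0,0],"rot":[0,0,0],"gripper":0},{"travel":[0.06,0,0],"rot":[0,0,0],"gripper":0},{"travel":[0.1,0,0],"rot":[0,0,0],"gripper":0},{"travel":[0.4,0,0],"rot":[0,0,0],"gripper":0},{"travel":[0.8,0,0],"rot":[0,0,0],"gripper":0},{"travel":[0.7,1,0],"rot":[0,0,0],"gripper":0},{"travel":[0,1,0],"rot":[0,0,0],"gripper":0}])

```text
time: 25.9
ee_pos: [0.5024, -0.0675, 0.0063]
tool_rot: [[-0.996, -0.09, -0.001], [-0.09, 0.996, 0.0], [0.001, 0.0, -1.0]]
ft_force: [0.8, 0.6, -0.4]
opening: -0.0001
grip_force: 0.0
```

move_arm(commands=[{"travel":[0,1,0],"rot":[0,0,0],"gripper":0},{"travel":[0,1,0],"rot":[0,0,0],"gripper":0},{"travel":[0,1,0],"rot":[0,0,0],"gripper":0},{"travel":[0,1,0],"rot":[0,0,0],"gripper":0},{"travel":[0,1,0],"rot":[0,0,0],"gripper":0},{"travel":[0,1,0],"rot":[0,0,0],"gripper":0},{"travel":[0,1,0],"rot":[0,0,0],"gripper":0},{"travel":[0,1,0],"rot":[0,0,0],"gripper":0}])

```text
time: 26.9
ee_pos: [0.4859, 0.1321, 0.0064]
tool_rot: [[-0.996, -0.091, 0.0], [-0.091, 0.996, 0.0], [-0.0, 0.0, -1.0]]
ft_force: [0.3, 0.7, 0.6]
opening: 0.0002
grip_force: 0.0
```

move_arm(commands=[{"travel":[0,1,0],"rot":[0,0,0],"gripper":0},{"travel":[0,0.4,0],"rot":[0,0,0],"gripper":0},{"travel":[0,0,0],"rot":[0,0,0],"gripper":0},{"travel":[0,0,0],"rot":[0,0,0],"gripper":0},{"travel":[0,0,0],"rot":[0,0,0],"gripper":0},{"travel":[0,0,0],"rot":[0,0,0],"gripper":0},{"travel":[0,0,0],"rot":[0,0,0],"gripper":0},{"travel":[0,0,0],"rot":[0,0,0],"gripper":0}])

```text
time: 27.9
ee_pos: [0.4831, 0.1662, 0.0063]
tool_rot: [[-0.996, -0.091, -0.0], [-0.091, 0.996, -0.0], [0.0, -0.0, -1.0]]
ft_force: [0.4, 0.1, 0.6]
opening: -0.0
grip_force: 0.0
```

```bash
python3 look.py f -22.5 -5
python3 - <<'E'
import cv2
a=cv2.imread("pics/f_top.png")[120:270,90:450];cv2.imwrite("pics/f1.png",cv2.resize(a,None,fx=2.2,fy=2.2,interpolation=cv2.INTER_CUBIC))
E
```

```text
t 27.9 jig xy mm [-108.61  185.59] z 6.26 yaw err deg -0.02 tilt [-0. -0.] Fjig 0.44 0.09 Fz 0.58 op -0.0
top bat jig mm [-23.7  -3.3] ang -0.1 cost 0.047
side bat jig mm [-23.3  -6.1] ang -0.1 cost 0.042
```

View pics/f1.png

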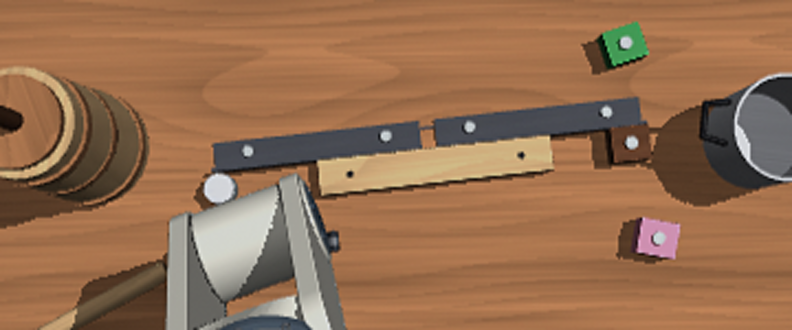

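move_arm(commands=[{"travel":[-0.9,0,0],"rot":[0,0,0],"gripper":0},{"travel":[-0.9,0,0],"rot":[0,0,0],"gripper":0},{"travel":[-0.9,0,0],"rot":[0,0,0],"gripper":0},{"travel":[-0.6,0,0],"rot":[0,0,0],"gripper":0},{"travel":[-0.12,0,0],"rot":[0,0,0],"gripper":0},{"travel":[0,-0.2,0],"rot":[0,0,0],"gripper":0},{"travel":[0,-0.4,0],"rot":[0,0,0],"gripper":0},{"travel":[0,-0.2,0],"rot":[0,0,0],"gripper":0}])

```text
time: 29.0
ee_pos: [0.5695, 0.1532, 0.0063]
tool_rot: [[-0.996, -0.091, -0.001], [-0.091, 0.996, -0.0], [0.001, -0.0, -1.0]]
ft_force: [-0.6, 0.4, -0.4]
opening: -0.0002
grip_force: 0.0
```

move_arm(commands=[{"travel":[0,-0.1,0],"rot":[0,0,0],"gripper":0},{"travel":[0,-0.1,0],"rot":[0,0,0],"gripper":0},{"travel":[0,-0.1,0],"rot":[0,0,0],"gripper":0},{"travel":[0,-0.1,0],"rot":[0,0,0],"gripper":0},{"travel":[0,-0.1,0],"rot":[0,0,0],"gripper":0},{"travel":[0,-0.1,0],"rot":[0,0,0],"gripper":0},{"travel":[0,-0.1,0],"rot":[0,0,0],"gripper":0},{"travel":[0,-0.1,0],"rot":[0,0,0],"gripper":0}])

```text
time: 30.0
ee_pos: [0.5719, 0.1341, 0.0063]
tool_rot: [[-0.996, -0.091, 0.0], [-0.091, 0.996, 0.0], [-0.0, 0.0, -1.0]]
ft_force: [-0.3, 1.7, -0.2]
opening: 0.0
grip_force: 0.8
```

```bash
python3 look.py g -23.5 -20
```

```text
t 30.0 jig xy mm [-23.07 145.5 ] z 6.32 yaw err deg -0.02 tilt [0.0001 0.    ] Fjig -0.11 1.75 Fz -0.21 op 0.0
top bat jig mm [-23.8 -21.6] ang 0.13 cost 0.183
side bat jig mm [-37.4  -6.7] ang 1.53 cost 0.912
```

move_arm(commands=[{"travel":[-0.001,-0.2,0],"rot":[0,0,0],"gripper":0},{"travel":[-0.001,-0.2,0],"rot":[0,0,0],"gripper":0},{"travel":[-0.001,-0.2,0],"rot":[0,0,0],"gripper":0},{"travel":[-0.001,-0.2,0],"rot":[0,0,0],"gripper":0},{"travel":[-0.001,-0.2,0],"rot":[0,0,0],"gripper":0},{"travel":[-0.001,-0.2,0],"rot":[0,0,0],"gripper":0},{"travel":[-0.001,-0.2,0],"rot":[0,0,0],"gripper":0},{"travel":[-0.001,-0.2,0],"rot":[0,0,0],"gripper":0}])

```text
time: 31.1
ee_pos: [0.5756, 0.0941, 0.0062]
tool_rot: [[-0.996, -0.091, -0.0], [-0.091, 0.996, -0.0], [0.0, -0.0, -1.0]]
ft_force: [-1.4, 2.2, 0.4]
opening: 0.0001
grip_force: 0.7
```

```bash
python3 look.py h -23.5 -60
python3 - <<'E'
import cv2
a=cv2.imread("pics/h_top.png")[140:230,170:410];b=cv2.imread("pics/h_side.png")[140:310,200:340]
cv2.imwrite("pics/h1.png",cv2.resize(a,None,fx=3.3,fy=3.3,interpolation=cv2.INTER_CUBIC))
E
```

```text
t 31.1 jig xy mm [-23.05 105.31] z 6.22 yaw err deg -0.01 tilt [-0.0002 -0.0001] Fjig -1.15 2.29 Fz 0.36 op 0.0001
top bat jig mm [-23.8 -66. ] ang -0.0 cost 0.213
side bat jig mm [-24.8 -44.5] ang -0.6 cost 0.87
```

View pics/h1.png

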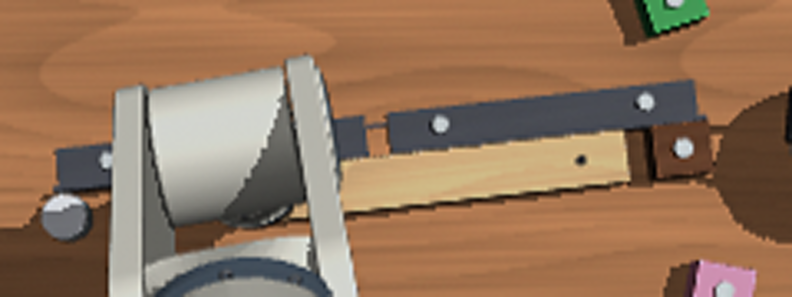

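The batten is flush along both irons; its right end is at crop (628,155) and the stop's top edge at (655,150), leaving a gap of about 21 mm.

move_arm(commands=[{"travel":[0,-0.1,0],"rot":[0,0,0],"gripper":0},{"travel":[0,-0.1,0],"rot":[0,0,0],"gripper":0},{"travel":[0,-0.1,0],"rot":[0,0,0],"gripper":0},{"travel":[0,-0.1,0],"rot":[0,0,0],"gripper":0},{"travel":[0,-0.06,0],"rot":[0,0,0],"gripper":0},{"travel":[0,-0.06,0],"rot":[0,0,0],"gripper":0},{"travel":[0,-0.04,0],"rot":[0,0,0],"gripper":0},{"travel":[0,-0.02,0],"rot":[0,0,0],"gripper":0}])

```text
time: 32.2
ee_pos: [0.5771, 0.08, 0.0063]
tool_rot: [[-0.996, -0.091, 0.0], [-0.091, 0.996, 0.0], [-0.0, 0.0, -1.0]]
ft_force: [0.2, 1.0, 0.4]
opening: -0.0001
grip_force: 0.6
```

move_arm(commands=[{"travel":[0,-0.02,0],"rot":[0,0,0],"gripper":0},{"travel":[0,-0.02,0],"rot":[0,0,0],"gripper":0},{"travel":[0,-0.02,0],"rot":[0,0,0],"gripper":0},{"travel":[0,-0.02,0],"rot":[0,0,0],"gripper":0},{"travel":[0,-0.02,0],"rot":[0,0,0],"gripper":0},{"travel":[0,0,0],"rot":[0,0,0],"gripper":0},{"travel":[0,0,0],"rot":[0,0,0],"gripper":0},{"travel":[0,0,0],"rot":[0,0,0],"gripper":0}])

```text
time: 33.2
ee_pos: [0.5773, 0.0774, 0.0063]
tool_rot: [[-0.996, -0.091, -0.0], [-0.091, 0.996, -0.0], [0.0, -0.0, -1.0]]
ft_force: [0.1, 1.2, 0.4]
opening: -0.0
grip_force: 0.3
```

```bash
python3 st.py
```

```text
t 33.2 jig xy mm [-22.95  88.6 ] z 6.26 yaw err deg -0.02 tilt [-0.     -0.0001] Fjig 0.16 1.18 Fz 0.36 op -0.0
```

Free still; creep on at 2 mm per call.

move_arm(commands=[{"travel":[0,-0.015,0],"rot":[0,0,0],"gripper":0},{"travel":[0,-0.015,0],"rot":[0,0,0],"gripper":0},{"travel":[0,-0.015,0],"rot":[0,0,0],"gripper":0},{"travel":[0,-0.015,0],"rot":[0,0,0],"gripper":0},{"travel":[0,-0.015,0],"rot":[0,0,0],"gripper":0},{"travel":[0,-0.015,0],"rot":[0,0,0],"gripper":0},{"travel":[0,0,0],"rot":[0,0,0],"gripper":0},{"travel":[0,0,0],"rot":[0,0,0],"gripper":0}])

```text
time: 34.2
ee_pos: [0.5775, 0.0752, 0.0063]
tool_rot: [[-0.996, -0.091, -0.0], [-0.091, 0.996, -0.0], [0.0, -0.0, -1.0]]
ft_force: [-0.8, 0.1, -0.4]
opening: 0.0001
grip_force: 0.3
```

```bash
python3 st.py
```

```text
t 34.2 jig xy mm [-22.93  86.35] z 6.27 yaw err deg -0.01 tilt [-0.     -0.0001] Fjig -0.74 0.16 Fz -0.37 op 0.0001
```

move_arm(commands=[{"travel":[0,-0.015,0],"rot":[0,0,0],"gripper":0},{"travel":[0,-0.015,0],"rot":[0,0,0],"gripper":0},{"travel":[0,-0.015,0],"rot":[0,0,0],"gripper":0},{"travel":[0,-0.015,0],"rot":[0,0,0],"gripper":0},{"travel":[0,-0.015,0],"rot":[0,0,0],"gripper":0},{"travel":[0,-0.015,0],"rot":[0,0,0],"gripper":0},{"travel":[0,0,0],"rot":[0,0,0],"gripper":0},{"travel":[0,0,0],"rot":[0,0,0],"gripper":0}])

```text
time: 35.2
ee_pos: [0.5777, 0.073, 0.0063]
tool_rot: [[-0.996, -0.091, -0.0], [-0.091, 0.996, -0.0], [0.0, -0.0, -1.0]]
ft_force: [0.7, 1.2, 0.5]
opening: -0.0003
grip_force: 0.2
```

```bash
python3 st.py
```

```text
t 35.2 jig xy mm [-22.95  84.1 ] z 6.26 yaw err deg -0.01 tilt [-0.     -0.0001] Fjig 0.78 1.1 Fz 0.51 op -0.0003
```

move_arm(commands=[{"travel":[0,-0.015,0],"rot":[0,0,0],"gripper":0},{"travel":[0,-0.015,0],"rot":[0,0,0],"gripper":0},{"travel":[0,-0.015,0],"rot":[0,0,0],"gripper":0},{"travel":[0,-0.015,0],"rot":[0,0,0],"gripper":0},{"travel":[0,-0.015,0],"rot":[0,0,0],"gripper":0},{"travel":[0,-0.015,0],"rot":[0,0,0],"gripper":0},{"travel":[0,0,0],"rot":[0,0,0],"gripper":0},{"travel":[0,0,0],"rot":[0,0,0],"gripper":0}])

```text
time: 36.2
ee_pos: [0.5778, 0.0722, 0.0063]
tool_rot: [[-0.996, -0.091, 0.0], [-0.091, 0.996, 0.002], [-0.0, 0.002, -1.0]]
ft_force: [-0.8, 12.2, -0.2]
opening: -0.0
grip_force: 5.8
```

```bash
python3 st.py
```

```text
t 36.2 jig xy mm [-22.84  83.32] z 6.31 yaw err deg -0.05 tilt [0.0001 0.0017] Fjig 0.29 12.18 Fz -0.22 op -0.0
```

Stop met at about 12 N. Backing off slowly and checking.

move_arm(commands=[{"travel":[0,0.03,0],"rot":[0,0,0],"gripper":0},{"travel":[0,0.03,0],"rot":[0,0,0],"gripper":0},{"travel":[0,0.06,0],"rot":[0,0,0],"gripper":0},{"travel":[0,0.2,0],"rot":[0,0,0],"gripper":0},{"travel":[0,0.8,0],"rot":[0,0,0],"gripper":0},{"travel":[0,0.8,0],"rot":[0,0,0],"gripper":0},{"travel":[0,0.2,-0.7],"rot":[0,0,0],"gripper":0},{"travel":[0,0,-1],"rot":[0,0,0],"gripper":0}])

```text
time: 37.2
ee_pos: [0.5725, 0.1246, 0.0496]
tool_rot: [[-0.996, -0.093, -0.001], [-0.093, 0.996, -0.0], [0.001, -0.0, -1.0]]
ft_force: [0.5, -0.6, -0.3]
opening: -0.0
grip_force: 0.0
```

move_arm(commands=[{"travel":[0,0,-1],"rot":[0,0,0],"gripper":0},{"travel":[1,0,-1],"rot":[0,0,0],"gripper":0},{"travel":[1,0,-1],"rot":[0,0,0],"gripper":0},{"travel":[1,0,-1],"rot":[0,0,0],"gripper":0},{"travel":[1,0,0],"rot":[0,0,0],"gripper":0},{"travel":[1,0,0],"rot":[0,0,0],"gripper":0},{"travel":[1,0,0],"rot":[0,0,0],"gripper":0},{"travel":[0,0,0],"rot":[0,0,0],"gripper":0}])

```text
time: 38.2
ee_pos: [0.4224, 0.1099, 0.1497]
tool_rot: [[-0.996, -0.092, 0.0], [-0.092, 0.996, -0.0], [-0.0, -0.0, -1.0]]
ft_force: [0.0, -0.2, 0.5]
opening: -0.0001
grip_force: 0.0
```

```bash
python3 look.py i -23.5 -80
python3 - <<'E'
import cv2
a=cv2.imread("pics/i_top.png")[130:250,150:420];cv2.imwrite("pics/i1.png",cv2.resize(a,None,fx=2.9,fy=2.9,interpolation=cv2.INTER_CUBIC))
E
```

```text
t 38.2 jig xy mm [-174.23  135.07] z 149.67 yaw err deg 0.03 tilt [ 0.0002 -0.    ] Fjig -0.0 -0.16 Fz 0.53 op -0.0001
top bat jig mm [-23.7 -80.9] ang -0.12 cost 0.045
side bat jig mm [-23.5 -82.4] ang -0.19 cost 0.05
```

View pics/i1.png

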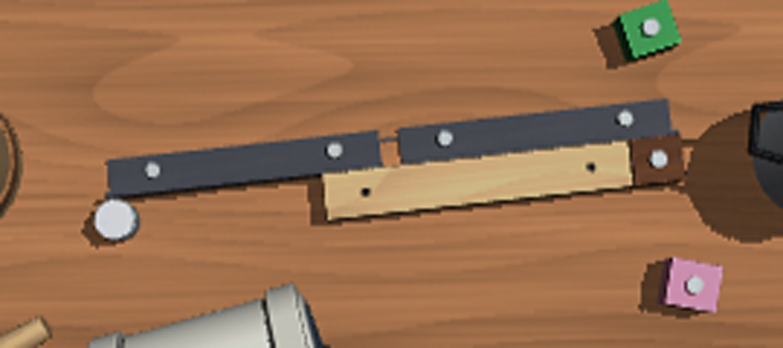

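The batten lies flush along both irons with its right end against the stop at crop (632,163). Tin, churn, pot and hammer show no change, and the fitted pose matches the one taken just after pressing.

```bash
python3 -c "
from station import hand_in
print(hand_in())"
```

```text
the job is handed in; nothing more can be done
None
```

I handed the job in at about 38 s. The batten is bedded flush on both irons and touching the wooden stop. It was pressed left then right, each for more than half a second at about 13 N at the wrist. The highest single readings were about 16 N against the irons and 12 N at the stop. No bystander was touched.

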